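# Swap two music box pieces on their sloped display rests

### The arm

A 6-joint arm with a two-finger parallel gripper is mounted at the origin on the work surface. World frame = base frame: x ahead of the robot, y to its left, z up, the work surface at z = 0. Lengths are in m, angles in rad, forces in N, time in s.
With the tool pointing down it reaches from about 0.35 to 1 m from the base axis. Payload 7.1 kg.
Tool frame: the origin (TCP) lies between the finger pads, 19 mm behind the fingertips; this is the grasp point; x points along the fingers, y is the direction in which the jaws open and shut, and the axes are right-handed (so a half turn about x gives the same grasp; the last joint's range is limited). The gripper opens to 85 mm and grips with 20 to 120 N. Pads are 22 mm wide; open, the fingers measure 114 mm over their backs; the gripper's body (76 mm by 85 mm) begins 54 mm behind the grasp point. The pads swing forward as they close: fully open they stand 13 mm farther back than shut.
Start: joints at [1.285, 0.423, 1.63, -0, 1.089, -0.019], TCP at [0.165, 0.603, 0.25] pointing down, gripper open.
Joint ranges: [-3, 3], [-0.9, 2.11], [0.09, 2.58], [-1.31, 4.45], [0.11, 2.69], [-2.54, 2.54]. Speed limits (rad/s): [2.39, 2.39, 3.01, 3.14, 3.14, 3.14].

### API

Orientations are given as a rotation vector (axis times angle).
In Python, from rig import manip gives the robot as it stands. The module is installed in compiled form; this text tells all that it offers. Calls block until the motion is done:
- manip.move_to(position, orientation): joint-space move of the TCP to a pose.
- manip.servo_line(position, orientation=None, rate=0.15): straight line of the TCP; orientation=None keeps the orientation; rate is the mean speed in m/s.
- manip.set_joints(angles): joint-space move.
- manip.command_gripper(opening, f_grip=None): finger opening in m; f_grip is the grip in N (None keeps the last); returns when the fingers have stopped.
- manip.hold(seconds).
- manip.solve_ik(position, orientation): joint angles nearest the present ones, or None.
- manip.camera(name): name is "side" or "top"; returns a dict with "image" (384x512x3 uint8, red, green, blue), "fx", "fy", "cx", "cy" (pixels), "cam_to_world" (4x4, takes a point from camera to world coordinates). Camera axes: x right, y down, z forward; pixel columns grow to the right and rows downward; lengths in m; the calibration is good to about 2 mm. A picture is of the moment at which its call begins. There is no depth.
A pose or a line that the arm cannot do raises manip.IKError and nothing moves.
- manip.sign_off(): hands the job in, once; it reports no verdict.
Readings, each from a call of its own:
- manip.get_time(): time.
- manip.get_joint_positions(): joint angles.
- manip.get_joint_vel(): joint speeds.
- manip.get_tau(): joint torques, N m.
- manip.get_position(): TCP position.
- manip.get_ee_rot(): TCP orientation.
- manip.get_contact_force(): force on the tool from outside, world axes, zero at the start.
- manip.get_torque(): the same for the moment, N m.
- manip.get_width(): finger opening in m.
Only numpy, scipy, OpenCV 4.12 (cv2) and the standard library are available. Lean on these libraries where they do the work, as an engineer would, in place of code of your own. Each camera call takes 0.05 s, during which the arm holds its last target.

### The job

The brass wind-up movement and the red tin piano stand on each other's display rests: swap them, so that the piano ends on the dark walnut rest and the movement on the pale maple one (the green rest is spare and may be used on the way). Leave each lying flat on its narrow sloped rail, centred and straight, with the same end downhill as before and its lower edge touching the brass stop, which is clamped at a different place on each rail. Handle them gently: do not shove them hard against a stop or drop them, and leave the lamps and the other things alone.

Things in the scene. Friction and masses are not known exactly. Their poses are not given: they have to be found in the camera images.
- movement: brass wind-up movement, 180 g (0.7 to 1.4 times that). Bedplate 60 x 46 x 8 mm (x, y, z); two flat parallel brass cheeks to grip across y, outer faces 46 mm apart, x -22 to 22, tops at z = 35 mm; crank juts 14 mm past the +x end, up to z = 44 mm. Origin: centre of the underside; z out of its top, x towards the crank. Starts on the walnut rest, crank up the slope
- movement_toe (a point): middle of the lower edge of the movement's underside, at the end away from the crank: 30 mm along -x from its origin; this edge belongs against the stop
- piano: tiny red tin grand piano, 140 g (0.7 to 1.4 times that). Black plinth 60 x 40 x 6 mm (x, y, z); red case with flat parallel sides to grip across y, 46 mm apart, x -18 to 28, z 6 to 28 mm; thin raised lid up to z = 50 mm is for show only. Origin: centre of the underside; z out of its top, x away from the keys. Starts on the maple rest, keys down the slope
- piano_toe (a point): middle of the lower edge of the piano's underside, at its keyboard end: 30 mm along -x from its origin; this edge belongs against the stop
- walnut_deck: sloped rail of the dark brown walnut rest, fixed, 106 mm long, 30 mm wide, 28 degrees. Origin on its upper face, mid-width, 8 mm from its low end and 70 mm above the table; x up the slope, y across, z outward normal. Faced with grippy cork: things stay where set and do not slide down by themselves
- walnut_stop: stop of the dark brown walnut rest: brass block with a rubber-padded upper face, 6 mm thick, 30 mm wide, 10 mm high, clamped so tight that it does not move. Its upper face is anywhere from 0 to 18 mm up the slope from the deck's origin; the pose given is that of its track (same as the deck's), not of the block: find the block by touch or by sight
- walnut_bar (a point): middle of the brass light bar over the dark brown walnut rest: 12 mm thick, 80 mm long (y of the rest). It hangs right over the thing on the rest, about 0.15 m above where one grips it, so a tool pointing straight down does not fit: lean it 25 to 45 degrees, coming in from the low end, about square to the rail
- walnut_lamp: light of the dark brown walnut rest, fixed: bar and the 8 mm brass rod that carries it from behind the rail's top. Origin on the table, 40 mm (level) behind the deck's origin; x level, away from the low end; z up. Bar at x = 4, z = 260 mm, rod upright at x = 72 mm. The rest's foot on the table is 140 x 85 x 12 mm, x -63 to 77
- maple_deck: sloped rail of the pale maple rest, fixed, 106 mm long, 30 mm wide, 28 degrees. Origin on its upper face, mid-width, 8 mm from its low end and 70 mm above the table; x up the slope, y across, z outward normal. Faced with grippy cork: things stay where set and do not slide down by themselves
- maple_stop: stop of the pale maple rest: brass block with a rubber-padded upper face, 6 mm thick, 30 mm wide, 10 mm high, clamped so tight that it does not move. Its upper face is anywhere from 0 to 18 mm up the slope from the deck's origin; the pose given is that of its track (same as the deck's), not of the block: find the block by touch or by sight
- maple_bar (a point): middle of the brass light bar over the pale maple rest: 12 mm thick, 80 mm long (y of the rest). It hangs right over the thing on the rest, about 0.15 m above where one grips it, so a tool pointing straight down does not fit: lean it 25 to 45 degrees, coming in from the low end, about square to the rail
- maple_lamp: light of the pale maple rest, fixed: bar and the 8 mm brass rod that carries it from behind the rail's top. Origin on the table, 40 mm (level) behind the deck's origin; x level, away from the low end; z up. Bar at x = 4, z = 260 mm, rod upright at x = 72 mm. The rest's foot on the table is 140 x 85 x 12 mm, x -63 to 77
- green_deck: sloped rail of the green painted rest (the empty spare), fixed, 106 mm long, 30 mm wide, 28 degrees. Origin on its upper face, mid-width, 8 mm from its low end and 70 mm above the table; x up the slope, y across, z outward normal. Faced with grippy cork: things stay where set and do not slide down by themselves
- green_stop: stop of the green painted rest: brass block with a rubber-padded upper face, 6 mm thick, 30 mm wide, 10 mm high, clamped so tight that it does not move. Its upper face is anywhere from 0 to 18 mm up the slope from the deck's origin; the pose given is that of its track (same as the deck's), not of the block: find the block by touch or by sight
- green_bar (a point): middle of the brass light bar over the green painted rest: 12 mm thick, 80 mm long (y of the rest). It hangs right over the thing on the rest, about 0.15 m above where one grips it, so a tool pointing straight down does not fit: lean it 25 to 45 degrees, coming in from the low end, about square to the rail
- green_lamp: light of the green painted rest, fixed: bar and the 8 mm brass rod that carries it from behind the rail's top. Origin on the table, 40 mm (level) behind the deck's origin; x level, away from the low end; z up. Bar at x = 4, z = 260 mm, rod upright at x = 72 mm. The rest's foot on the table is 140 x 85 x 12 mm, x -63 to 77
- ballerina: white porcelain ballerina, 118 mm tall, foot 48 mm across, on the low oak shelf at the back (35 mm high); origin under its foot. Bystander
- dome: frosted glass dome, 96 mm across, 133 mm tall, on the back shelf; origin under its centre. Bystander
- lacquer_base: dark red lacquered wooden base, 80 x 110 x 32 mm, on the back shelf; origin under its centre. Bystander
- screw_jar: glass jar with brass cap, 50 mm across, 55 mm tall, on the back shelf; origin under its centre. Bystander
- spool: small brass spool, 34 mm across, 26 mm tall, on the bench in front of the rests; origin under its centre. Bystander
- screwdriver: screwdriver 150 mm long lying on the bench in front of the rests; origin under its middle. Bystander
- cup_weight: steel weight with a knob, 44 mm across, 34 mm tall, on the bench to the left; origin under its centre. Bystander
There are look-alikes about, which are no part of the job. Leave any pink or purple look-alike of the movement alone.

How it is judged:
At the end, for the whole second after the job is handed in: The movement lies on the maple rail and the piano on the walnut rail, each at rest and released: toe edge touching the stop block (contact over 0.02 N), within 2 mm of the rail's surface and 6 mm of its mid-line, same end downhill as at the start, flat within 0.06 rad and straight within 0.1 rad (contact force between movement and maple_stop above 0.02 N and x of movement_toe in the frame of maple_deck between -0.002 and 0.022 m and y of movement_toe in the frame of maple_deck between -0.006 and 0.006 m and z of movement_toe in the frame of maple_deck between -0.002 and 0.002 m and angle between the x axis of movement and the x axis of maple_deck, either way round below 0.1 rad and angle between the z axis of movement and the z axis of maple_deck, either way round below 0.06 rad and angle between each of movement, piano's own z axis and vertical below 0.7 rad and linear speed of each of movement, piano below 0.02 m/s and angular speed of each of movement, piano below 0.2 rad/s and contact force between piano and walnut_stop above 0.02 N and x of piano_toe in the frame of walnut_deck between -0.002 and 0.022 m and y of piano_toe in the frame of walnut_deck between -0.006 and 0.006 m and z of piano_toe in the frame of walnut_deck between -0.002 and 0.002 m and angle between the x axis of piano and the x axis of walnut_deck, either way round below 0.1 rad and angle between the z axis of piano and the z axis of walnut_deck, either way round below 0.06 rad).
It fails at once if a bystander (ballerina, dome, lacquered base, screw jar, spool, screwdriver or weight) is moved by more than 15 mm (distance of any of ballerina, dome, lacquer_base, screw_jar, spool, screwdriver, cup_weight from where it was at the start of the episode above 0.015 m).
It fails at once if a lamp (light bar or its rod) is struck or leaned on, over 5 N (contact force between any of walnut_lamp, maple_lamp, green_lamp and anything else above 5 N).
It fails at once if the movement or the piano is dropped or thrown (faster than 0.35 m/s with no finger on it) ((linear speed of movement above 0.35 m/s and contact force between movement and the fingers below 0.05 N) or (linear speed of piano above 0.35 m/s and contact force between piano and the fingers below 0.05 N)).
It fails at once if the movement or the piano is shoved against a stop with more than 25 N (contact force between any of movement, piano and walnut_stop above 25 N or contact force between any of movement, piano and maple_stop above 25 N or contact force between any of movement, piano and green_stop above 25 N).
It also fails if it takes over 72 s, if anything falls off the work surface, if the arm or the gripper's body presses on something with over 40 N, if the wrist force passes 120 N, or if a joint passes its speed limit or range.

## Working session

There is one attempt and no reset: what is moved stays moved. The work goes in short steps, each a Python script; the robot and the scene stay as the last script left them, time stands still between calls to the robot, and variables do not carry over. Pictures are saved under pics/ and viewed, and the job is handed in when it is done.

```bash
mkdir -p pics; ls; python3 - <<'E'
from rig import manip
import cv2,numpy as np
for n in ("side","top"):
    c=manip.camera(n); cv2.imwrite(f"pics/{n}0.png",c["image"][:,:,::-1])
    print(n,c["fx"],c["fy"],c["cx"],c["cy"]);print(np.round(c["cam_to_world"],4).tolist())
print(manip.get_time(),manip.get_position(),manip.get_ee_rot(),manip.get_width())
E
```

```text
pics
side 368.3470256743867 368.3470256743867 259.3117452926682 193.41772200870886
[[-0.9995, -0.0254, 0.0203, 0.552], [-0.0317, 0.626, -0.7792, 0.8162], [0.007, -0.7794, -0.6264, 0.7612], [0.0, 0.0, 0.0, 1.0]]
top 385.3557251132965 385.3557251132965 254.65842015846172 193.84165474551932
[[0.0125, -0.9986, 0.0523, 0.5164], [-0.9999, -0.0123, 0.0045, 0.0618], [-0.0039, -0.0524, -0.9986, 1.2271], [0.0, 0.0, 0.0, 1.0]]
0.1 [0.16462993 0.60244339 0.2493173 ] [ 0.2083752   1.5608469  -0.21052271] 0.08528886144823183
```

View pics/side0.png

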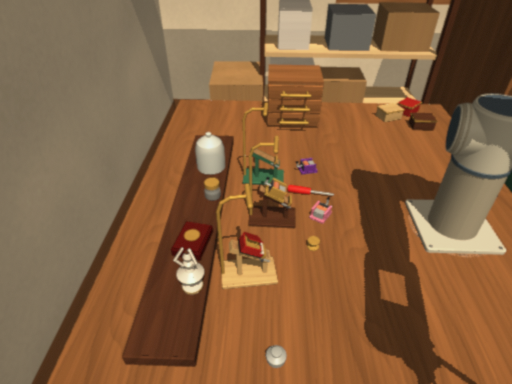

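View pics/top0.png

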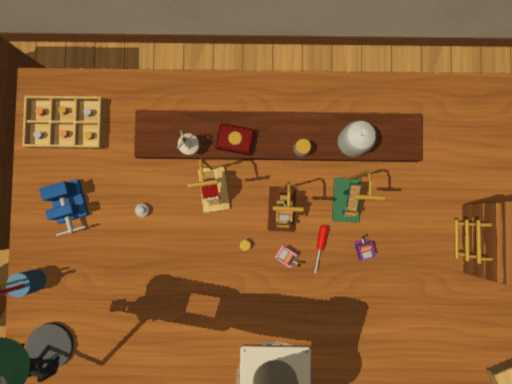

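The piano is the red object on the pale rest, at about (210,190) in the top view. The movement is the brass object on the dark rest, at about (285,207). The pink (288,257) and purple (366,248) objects on the bench are look-alikes. I'll enlarge this area to confirm.

```bash
python3 - <<'E'
import cv2
a=cv2.imread("pics/top0.png")[155:275,180:400]; cv2.imwrite("pics/topc.png",cv2.resize(a,None,fx=3.6,fy=3.6,interpolation=cv2.INTER_CUBIC))
a=cv2.imread("pics/side0.png")[95:295,200:340]; cv2.imwrite("pics/sidec.png",cv2.resize(a,None,fx=3,fy=3,interpolation=cv2.INTER_CUBIC))
E
```

```text
(no output)
```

View pics/topc.png

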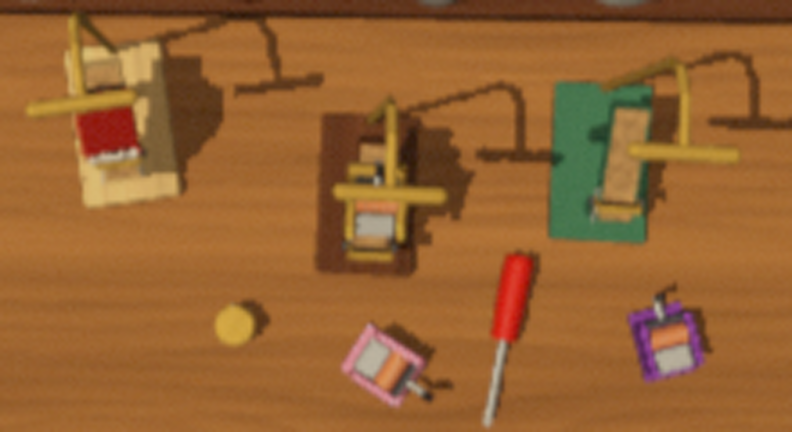

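View pics/sidec.png

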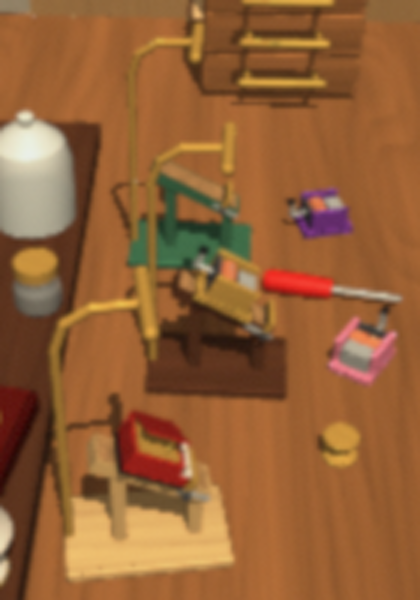

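The crop confirms three points. The brass movement is on the dark rest with its crank uphill, the red piano is on the pale rest, and the pink and purple look-alikes lie on the bench. All the low ends face the robot. Next I'll locate the feet from colour masks, with their tops at z = 12 mm.

```bash
cat > h.py <<'E'
import numpy as np,cv2
from scipy.spatial.transform import Rotation as R
def ray(c,u,v,z):
    T=np.array(c["cam_to_world"]);d=T[:3,:3]@np.array([(u-c["cx"])/c["fx"],(v-c["cy"])/c["fy"],1]);o=T[:3,3]
    return o+d*(z-o[2])/d[2]
def proj(c,p):
    T=np.array(c["cam_to_world"]);q=T[:3,:3].T@(np.array(p)-T[:3,3]);return np.array([c["fx"]*q[0]/q[2]+c["cx"],c["fy"]*q[1]/q[2]+c["cy"]])
E
python3 - <<'E'
from rig import manip
from h import *
import pickle
cams={n:manip.camera(n) for n in("side","top")}
pickle.dump(cams,open("cams.pkl","wb"))
c=cams["top"];im=c["image"];hsv=cv2.cvtColor(im,cv2.COLOR_RGB2HSV)
for u,v in[(225,175),(222,205),(272,200),(273,225),(250,200),(338,205),(270,180),(340,185),(240,230)]:print((u,v),im[v,u],hsv[v,u])
E
```

```text
(225, 175) [99 72 43] [ 16 144  99]
(222, 205) [211 171 102] [ 19 132 211]
(272, 200) [101  56  33] [ 10 172 101]
(273, 225) [103  55  33] [  9 173 103]
(250, 200) [157 100  47] [ 14 179 157]
(338, 205) [ 72 119  80] [ 65 101 119]
(270, 180) [163 106  50] [ 15 177 163]
(340, 185) [ 70 117  78] [ 65 102 117]
(240, 230) [160 102  49] [ 14 177 160]
```

```bash
python3 - <<'E'
from h import *
import pickle
cams=pickle.load(open("cams.pkl","rb"));c=cams["top"];im=c["image"].astype(float)
# subpixel edge: per row (left/right edge) or col (bottom), threshold crossing of a colour score
def score(name):
    r,g,b=im[...,0],im[...,1],im[...,2]
    if name=="green": return (g-r)/(r+g+b)*300   # >0 inside
    if name=="walnut": return 130-r
    return (b-0.4*r)/ (r+g+b)*600+0*r
def cross(s,a,b,th,last=False):
    for i in range(a,b,1 if b>a else -1):
        j=i+(1 if b>a else -1)
        if s[i]<=th<s[j]: return i+(th-s[i])/(s[j]-s[i])*(j-i)
    return np.nan
for n,rows,ul,cols,vb,ctr in [("green",range(184,216),325,range(338,358),230,(340,205)),("walnut",range(192,226),260,range(273,292),236,(273,222)),("maple",range(197,209),196,range(207,226),220,(222,205))]:
    s=score(n)
    ins=np.median(s[ctr[1]-2:ctr[1]+3,ctr[0]-1:ctr[0]+2]); out=np.median(s[232:236,240:250]); th=(ins+out)/2
    L=[(cross(s[v],ul,ul+20,th),v) for v in rows]; L=np.array([p for p in L if p[0]==p[0]])
    B=[(u,cross(s[:,u],vb,vb-20,th)) for u in cols]; B=np.array([p for p in B if p[1]==p[1]])
    print(n,ins,out); print(np.round(L[:,0],1).tolist()); print(np.round(B[:,1],1).tolist())
E
```

```text
green 52.41635687732342 -56.86274509803921
[333.5, 333.5, 333.5, 333.4, 333.3, 333.3, 333.3, 333.3, 333.3, 333.2, 333.1, 333.1, 332.8, 332.7, 332.9, 332.9, 333.2, 332.8, 332.7, 332.7, 332.6, 332.5, 332.5, 332.5, 332.5, 332.5, 332.4, 332.4, 332.4, 332.4, 332.3, 332.3]
[220.9, 221.0, 221.1, 221.2, 221.3, 221.3, 221.3, 221.3, 221.4, 221.5, 221.5, 221.5, 221.6, 221.6, 221.6, 221.6, 221.7, 221.8, 221.9, 221.9]
walnut 31.0 -29.0
[268.9, 268.9, 268.9, 268.8, 268.8, 268.5, 268.2, 268.0, 268.2, 268.4, 268.4, 268.1, 268.0, 268.0, 268.2, 268.3, 268.2, 268.1, 268.0, 268.0, 268.0, 268.1, 268.0, 268.0, 268.0, 268.0, 267.9, 267.7, 267.6, 267.6, 267.6, 267.6, 267.6, 267.3]
[230.6, 230.6, 230.6, 230.5, 230.6, 230.7, 230.7, 230.6, 230.6, 230.7, 231.1, 231.4, 231.2, 231.2, 231.2, 231.2, 231.5, 231.7, 231.6]
maple 22.929936305732483 -30.72817064200904
[207.3, 201.2, 201.0, 201.3, 201.3, 201.4, 201.5, 201.7, 201.9, 202.1, 202.2, 202.3]
[212.3, 212.2, 211.8, 211.6, 211.7, 211.5, 211.4, 211.3, 211.2, 210.9, 210.7, 210.7, 210.4, 210.3, 210.2, 210.1, 210.1, 209.6, 209.5]
```

```bash
python3 - <<'E'
import cv2
im=cv2.imread("pics/top0.png")
for n,(u,v) in dict(maple=(192,155),walnut=(260,178),green=(326,165)).items():
    a=cv2.resize(im[v:v+60,u:u+64],None,fx=10,fy=10,interpolation=cv2.INTER_CUBIC)
    for k in range(0,64,10):
        cv2.putText(a,str(u+k),(k*10,10),0,.35,(255,255,255),1);cv2.putText(a,str(v+k),(0,k*10+5),0,.35,(255,255,255),1)
    cv2.imwrite(f"pics/z_{n}.png",a)
E
```

```text
(no output)
```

View pics/z_maple.png

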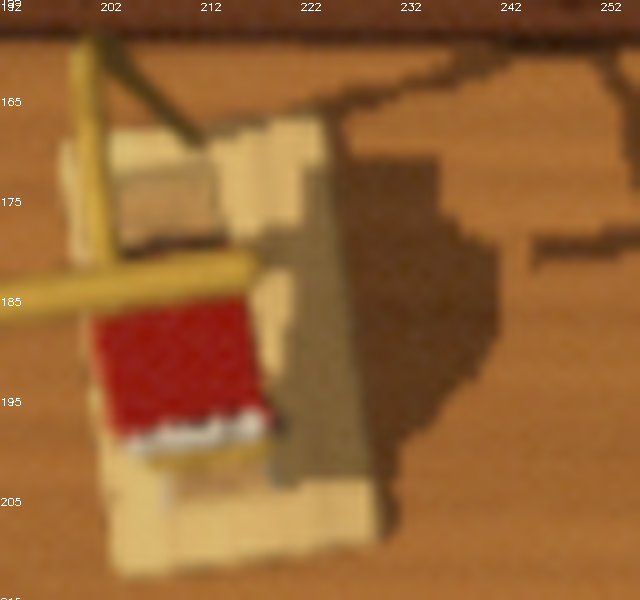

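View pics/z_walnut.png

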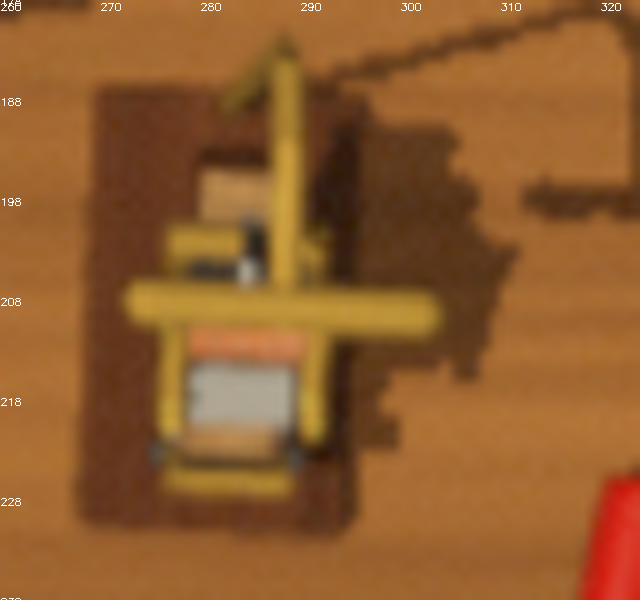

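View pics/z_green.png

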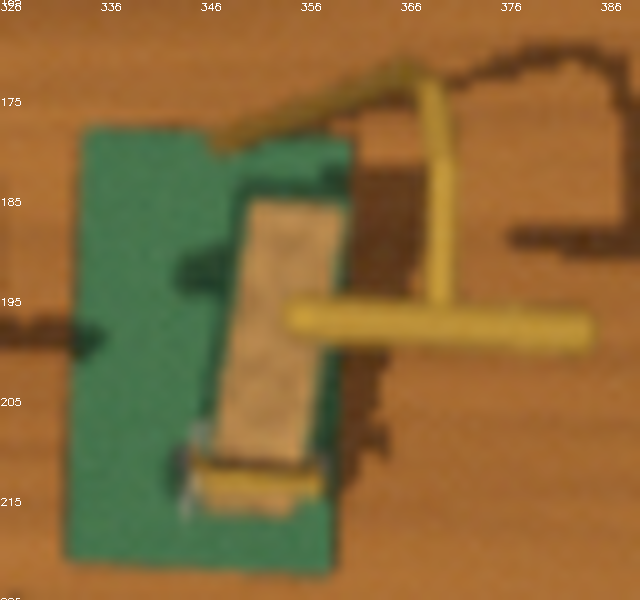

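The feet, the rails and the light bars are clear in all three crops: foot corners of walnut are at about (268,187) to (295,231), maple (203,212), (229,208), (224,166), and green (332,221) to (361,179). I'll take enlarged side views for a second ray on each point.

```bash
python3 - <<'E'
import cv2
im=cv2.imread("pics/side0.png")
for n,(u,v,w,h) in dict(maple=(214,190,70,100),walnut=(240,170,62,64),green=(238,130,60,60)).items():
    f=6 if n=="maple" else 9
    a=cv2.resize(im[v:v+h,u:u+w],None,fx=f,fy=f,interpolation=cv2.INTER_CUBIC)
    for k in range(0,100,10):
        cv2.putText(a,str(u+k),(k*f,10),0,.35,(255,255,255),1);cv2.putText(a,str(v+k),(0,k*f+5),0,.35,(255,255,255),1)
    cv2.imwrite(f"pics/s_{n}.png",a)
E
```

```text
(no output)
```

View pics/s_maple.png

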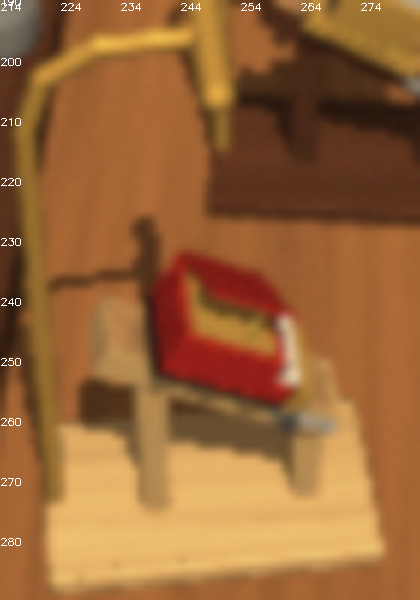

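View pics/s_walnut.png

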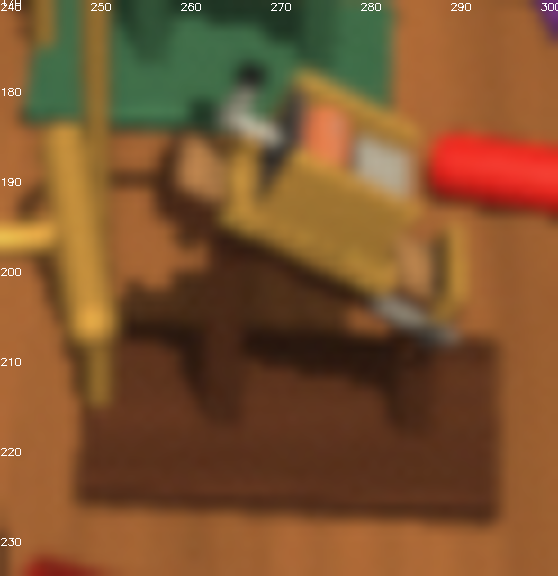

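View pics/s_green.png

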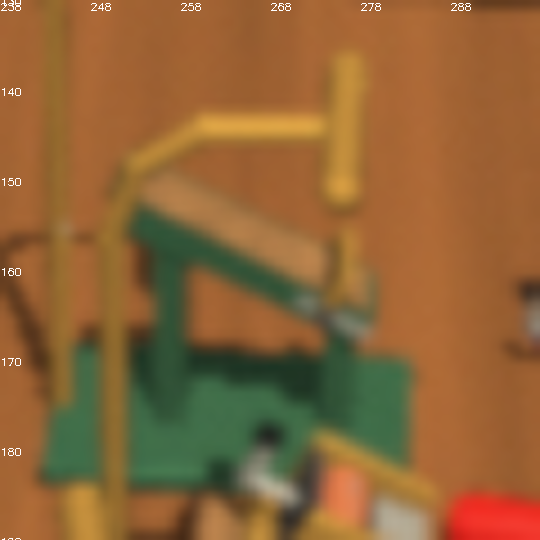

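```bash
cat > fit.py <<'E'
from h import *
import pickle
from scipy.optimize import least_squares
cams=pickle.load(open("cams.pkl","rb"))
BL=(-.063,.0425,.012);BR=(-.063,-.0425,.012);TL=(.077,.0425,.012);TR=(.077,-.0425,.012)
b0=(-.063,.0425,0);b1=(.077,.0425,0);LB=(.004,.04,.26);RB=(.004,-.04,.26)
c28,s28=np.cos(np.radians(28)),np.sin(np.radians(28))
D=lambda x,y,z=0:(-.04+x*c28-z*s28,y,.07+x*s28+z*c28)
def P(u0,v0,f):return lambda x,y:(u0+x/f-.5+.5/f,v0+y/f-.5+.5/f)
tm=P(192,155,10);tw=P(260,178,10);tg=P(326,165,10);sm=P(214,190,6);sw=P(240,170,9);sg=P(238,130,9)
obs=dict(
maple=[("top",BL,tm(115,577)),("top",BR,tm(377,540)),("top",TR,tm(325,115)),("top",TL,tm(62,142)),("top",RB,tm(260,265)),("top",D(.098,.015),tm(118,170)),("top",D(.098,-.015),tm(213,160)),("side",b1,sm(50,591)),("side",b0,sm(383,555)),("side",LB,sm(219,104))],
walnut=[("top",BL,tw(78,522)),("top",BR,tw(352,535)),("top",TL,tw(95,87)),("top",LB,tw(122,298)),("top",RB,tw(441,316)),("top",D(.098,.015),tw(200,168)),("side",b1,sw(78,502)),("side",b0,sw(498,520)),("side",LB,sw(92,338)),("side",RB,sw(63,123))],
green=[("top",BL,tg(64,557)),("top",BR,tg(333,574)),("top",TL,tg(83,130)),("top",TR,tg(352,138)),("top",LB,tg(285,316)),("top",RB,tg(594,332)),("top",D(.098,.015),tg(248,198)),("top",D(.098,-.015),tg(348,205)),("side",b1,sg(41,485)),("side",BR,sg(411,357)),("side",LB,sg(342,205)),("side",RB,sg(347,52))])
def world(q,p):
    c,s=np.cos(q[2]),np.sin(q[2]);return np.array([q[0]+c*p[0]-s*p[1],q[1]+s*p[0]+c*p[1],p[2]])
if __name__=="__main__":
    poses={}
    for n,o in obs.items():
        f=lambda q:np.concatenate([proj(cams[k],world(q,p))-uv for k,p,uv in o])
        r=least_squares(f,[.5,.1,0],loss="soft_l1",f_scale=.5);q=r.x
        poses[n]=q;print(n,np.round(q,4),"deck0",np.round(world(q,D(0,0)),4));print(np.round(f(q).reshape(-1,2),1).tolist())
        for k in("top","side"):
            oo=[x for x in o if x[0]==k];g=lambda q:np.concatenate([proj(cams[k],world(q,p))-uv for k,p,uv in oo])
            print("  ",k,np.round(least_squares(g,q).x,4))
    pickle.dump(poses,open("poses.pkl","wb"))
E
python3 fit.py
```

```text
maple [0.5884 0.1966 0.147 ] deck0 [0.5488 0.1908 0.07  ]
[[-0.1, 0.1], [0.4, 0.1], [-0.1, -1.1], [-0.4, -0.3], [0.9, 0.0], [-0.7, 1.8], [0.0, 1.4], [-0.1, -0.1], [-0.2, 0.9], [-0.2, -0.5]]
   top [0.5894 0.197  0.1328]
   side [0.5889 0.1963 0.1675]
walnut [ 0.5285 -0.0177 -0.0241] deck0 [ 0.4885 -0.0168  0.07  ]
[[-0.1, 0.3], [-0.4, 0.0], [-0.2, -0.6], [0.3, 0.1], [0.3, -0.5], [-0.4, -0.5], [-0.5, 0.1], [-0.1, 0.2], [25.4, -55.5], [29.3, -47.6]]
   top [ 0.5279 -0.018  -0.0275]
   side [0.5728 0.0838 0.3846]
green [ 0.5583 -0.2214 -0.0426] deck0 [ 0.5184 -0.2197  0.07  ]
[[-0.2, 0.9], [-0.0, 0.7], [-0.1, -0.7], [-0.1, -0.1], [-0.7, 0.1], [0.3, 0.3], [-0.3, 0.0], [0.1, -0.1], [0.0, 0.1], [0.7, -0.9], [-10.8, -38.0], [-9.8, -32.6]]
   top [ 0.5587 -0.2218 -0.0413]
   side [ 0.54   -0.1233 -0.0584]
```

Checking the residuals shows I matched the side-view bars to the wrong rests. The bar at (249,206) belongs to maple and the one at (276,151) to walnut. I'll correct that and refit.

```bash
python3 - <<'E'
s=open("fit.py").read()
s=s.replace('("side",LB,sw(92,338)),("side",RB,sw(63,123))','("side",LB,sg(342,205)),("side",RB,sg(347,52))')
s=s.replace(',("side",LB,sg(342,205)),("side",RB,sg(347,52))])','])')
s=s.replace('("side",LB,sm(219,104))','("side",LB,sw(92,338)),("side",RB,sw(63,123))')
open("fit.py","w").write(s)
E
python3 fit.py
python3 - <<'E'
from fit import *
poses=pickle.load(open("poses.pkl","rb"))
# predicted track marks at deck x for stops, top view and bar/object pix
for n in poses:
    print(n,[ (int(x*1000),np.round(proj(cams["top"],world(poses[n],D(x,0,.010))),1).tolist()) for x in(-.006,0,.006,.012,.018)], "low end",np.round(proj(cams["top"],world(poses[n],D(-.008,0))),1))
E
```

```text
maple [0.5885 0.1967 0.1455] deck0 [0.5489 0.1909 0.07  ]
[[-0.1, 0.0], [0.4, 0.1], [-0.1, -1.2], [-0.4, -0.3], [0.9, 0.0], [-0.7, 1.8], [0.1, 1.4], [-0.2, -0.2], [-0.2, 0.9], [0.0, -0.7], [-0.1, 0.1]]
   top [0.5894 0.197  0.1328]
   side [0.5885 0.1965 0.1577]
walnut [ 0.5278 -0.018  -0.0254] deck0 [ 0.4878 -0.017   0.07  ]
[[-0.0, 0.6], [-0.4, 0.3], [-0.1, -0.4], [0.4, 0.4], [0.4, -0.2], [-0.3, -0.2], [-0.3, 0.0], [0.2, 0.2], [-0.1, -0.8], [0.0, 0.3]]
   top [ 0.5279 -0.018  -0.0275]
   side [ 0.5277 -0.0177 -0.0217]
green [ 0.5588 -0.2216 -0.0421] deck0 [ 0.5188 -0.2199  0.07  ]
[[-0.1, 0.7], [0.1, 0.5], [-0.0, -0.9], [-0.0, -0.2], [-0.6, -0.0], [0.4, 0.1], [-0.2, -0.1], [0.2, -0.3], [-0.1, 0.0], [0.6, -0.9]]
   top [ 0.5587 -0.2218 -0.0413]
   side [ 0.5595 -0.2192 -0.0496]
maple [(-6, [213.5, 205.9]), (0, [213.2, 204.2]), (6, [212.9, 202.4]), (12, [212.5, 200.6]), (18, [212.2, 198.8])] low end [213.8 205.1]
walnut [(-6, [282.4, 227.4]), (0, [282.5, 225.6]), (6, [282.6, 223.9]), (12, [282.7, 222.1]), (18, [282.9, 220.3])] low end [282.2 226.3]
green [(-6, [350.5, 217.8]), (0, [350.9, 216.0]), (6, [351.2, 214.2]), (12, [351.5, 212.4]), (18, [351.8, 210.6])] low end [349.8 216.8]
```

```bash
cat >> h.py <<'E'
c28,s28=np.cos(np.radians(28)),np.sin(np.radians(28))
import pickle
def deckframe(n):
    q=pickle.load(open("poses.pkl","rb"))[n]
    c,s=np.cos(q[2]),np.sin(q[2])
    M=np.array([[c,-s,0],[s,c,0],[0,0,1]])@np.array([[c28,0,-s28],[0,1,0],[s28,0,c28]])
    o=np.array([q[0]-.04*c,q[1]-.04*s,.07]);return M,o
def ray_deck(c,u,v,n,z):
    M,o=deckframe(n);T=np.array(c["cam_to_world"]);d=M.T@(T[:3,:3]@np.array([(u-c["cx"])/c["fx"],(v-c["cy"])/c["fy"],1]));p=M.T@(T[:3,3]-o)
    return p+d*(z-p[2])/d[2]
E
python3 - <<'E'
from fit import *
from h import *
t,s=cams["top"],cams["side"]
def sh(lbl,c,uv,n,z):print(lbl,np.round(ray_deck(c,*uv,n,z)*1000,1)[:2])
sh("mov cheek low L z35",t,tw(161,440),"walnut",.035);sh("mov cheek low R",t,tw(326,442),"walnut",.035)
sh("mov cheek hi L outer",t,tw(167,228),"walnut",.035)
sh("stop upper z10",t,tw(230,470),"walnut",.010);sh("stop low z10",t,tw(230,495),"walnut",.010)
sh("tan top",t,tw(230,425),"walnut",.0);sh("cheek side top low",s,sw(418,218),"walnut",.035)
sh("cheek side top hi",s,sw(250,145),"walnut",.035)
sh("side far cheek top hi/low",s,sw(300,72),"walnut",.035);sh("",s,sw(420,135),"walnut",.035)
sh("side bottom hi",s,sw(222,220),"walnut",0);sh("side bottom low",s,sw(390,298),"walnut",0)
sh("stop side L",s,sw(445,312),"walnut",.0);sh("stop side top",s,sw(460,228),"walnut",.01)
print()
sh("piano red low L z28",t,tm(122,437),"maple",.028);sh("red low R",t,tm(268,412),"maple",.028)
sh("red hi R",t,tm(243,297),"maple",.028);
sh("stop low edge",t,tm(210,475),"maple",.010);sh("keys low edge z15",t,tm(195,448),"maple",.015)
sh("side red top hi L",s,sm(158,285),"maple",.028);sh("side red top low",s,sm(283,345),"maple",.028)
sh("far hi",s,sm(182,252),"maple",.028)
sh("stop side",s,sm(300,400),"maple",.010)
print()
sh("green stop up",t,tg(255,462),"green",.01);sh("low",t,tg(255,497),"green",.01)
E
```

```text
mov cheek low L z35 [26.7 22.5]
mov cheek low R [ 28.1 -25. ]
mov cheek hi L outer [94.7 24.5]
stop upper z10 [3.6 0.1]
stop low z10 [-4.9 -0.5]
tan top [13.3  0.2]
cheek side top low [29.7 28. ]
cheek side top hi [89.4 30.8]
side far cheek top hi/low [ 73.4 -18.2]
 [ 29. -15.]
side bottom hi [80.3 24.2]
side bottom low [19.  24.6]
stop side L [-1.5 19. ]
stop side top [ -1.3 -13.3]

piano red low L z28 [31.6 21.7]
red low R [ 33.3 -21.3]
red hi R [ 70.2 -20. ]
stop low edge [7.2 0.7]
keys low edge z15 [19.  3.]
side red top hi L [88.8  4.9]
side red top low [34.3 18.2]
far hi [ 76.1 -18.4]
stop side [17.8 26.8]

green stop up [17.5  2.1]
low [5.9 0.3]
```

Piano and movement both come out with origins about 50 mm up their rails, toes near 20 mm, and roughly centred. The stops are at about 2–4 mm (walnut), 13 mm (maple) and 12–17 mm (green), so both toes start clear of their stops. I'll check reachability next.

```bash
cat >> h.py <<'E'
def pose(n,x,z,y=0.,lean=33.,sgn=1):
    M,o=deckframe(n); e=np.radians(lean-28)
    tx=M@np.array([np.sin(e),0,-np.cos(e)]); ty=sgn*M[:,1]
    return M@np.array([x,y,z])+o, R.from_matrix(np.c_[tx,ty,np.cross(tx,ty)]).as_rotvec()
def fdeck(n,f): return deckframe(n)[0].T@np.array(f)
def tcpdeck(n,p):
    M,o=deckframe(n);return M.T@(np.array(p)-o)
E
python3 - <<'E'
from rig import manip
from h import *
for sg in(1,-1):
  for n in("walnut","green","maple"):
    for x,z in((-.06,.16),(.045,.125),(.047,.025)):
        p,r=pose(n,x,z,sgn=sg);q=manip.solve_ik(p,r);print(sg,n,np.round(p,3),None if q is None else np.round(q,2))
E
```

```text
1 walnut [ 0.36  -0.014  0.183] None
1 walnut [ 0.469 -0.017  0.201] None
1 walnut [ 0.518 -0.018  0.114] [-0.07  0.43  2.29  2.98  0.15  1.7 ]
1 green [ 0.391 -0.215  0.183] None
1 green [ 0.5   -0.219  0.201] None
1 green [ 0.549 -0.221  0.114] None
1 maple [0.422 0.172 0.183] None
1 maple [0.53  0.188 0.201] [ 0.38  0.27  2.15 -0.7   0.2  -0.68]
1 maple [0.578 0.195 0.114] None
-1 walnut [ 0.36  -0.014  0.183] None
-1 walnut [ 0.469 -0.017  0.201] None
-1 walnut [ 0.518 -0.018  0.114] [-0.07  0.43  2.29  2.98  0.15 -1.45]
-1 green [ 0.391 -0.215  0.183] [-0.76  0.19  2.35  1.22  0.39 -0.26]
-1 green [ 0.5   -0.219  0.201] [-0.58  0.27  2.16  0.96  0.35  0.17]
-1 green [ 0.549 -0.221  0.114] [-0.52  0.5   2.11  1.52  0.26 -0.36]
-1 maple [0.422 0.172 0.183] None
-1 maple [0.53  0.188 0.201] [ 0.38  0.27  2.15 -0.7   0.2   2.46]
-1 maple [0.578 0.195 0.114] None
```

```bash
python3 - <<'E'
from rig import manip
from h import *
for n in("walnut","green","maple"):
    for x,z in((-.06,.16),(.045,.125),(.047,.025),(.03,.025)):
        for L in(15,20,25,28,36,40,45):
            out=[]
            for sg in (1,-1):
                p,r=pose(n,x,z,lean=L,sgn=sg);q=manip.solve_ik(p,r);out.append("None" if q is None else str(np.round(q,2)))
            print(n,x,z,L,*out)
E
```

```text
walnut -0.06 0.16 15 [-0.08  0.05  2.38  0.03  0.45 -1.66] [-0.08  0.05  2.38  0.03  0.45  1.48]
walnut -0.06 0.16 20 [-0.09  0.04  2.43  0.07  0.33 -1.69] [-0.09  0.04  2.43  0.07  0.33  1.45]
walnut -0.06 0.16 25 [-0.09  0.03  2.48  0.15  0.2  -1.78] [-0.09  0.03  2.48  0.15  0.2   1.37]
walnut -0.06 0.16 28 [-0.1   0.03  2.51  0.28  0.12 -1.92] [-0.1   0.03  2.51  0.28  0.12  1.23]
walnut -0.06 0.16 36 None None
walnut -0.06 0.16 40 None None
walnut -0.06 0.16 45 None None
walnut 0.045 0.125 15 [-0.07  0.18  2.16  0.02  0.54 -1.63] [-0.07  0.18  2.16  0.02  0.54  1.51]
walnut 0.045 0.125 20 [-0.07  0.16  2.21  0.04  0.42 -1.65] [-0.07  0.16  2.21  0.04  0.42  1.5 ]
walnut 0.045 0.125 25 [-0.07  0.15  2.26  0.07  0.3  -1.68] [-0.07  0.15  2.26  0.07  0.3   1.46]
walnut 0.045 0.125 28 [-0.07  0.14  2.29  0.11  0.22 -1.72] [-0.07  0.14  2.29  0.11  0.22  1.42]
walnut 0.045 0.125 36 None None
walnut 0.045 0.125 40 [-0.08  0.16  2.41  2.86  0.13  1.81] [-0.08  0.16  2.41  2.86  0.13 -1.34]
walnut 0.045 0.125 45 [-0.09  0.19  2.46  2.99  0.29  1.67] [-0.09  0.19  2.46  2.99  0.29 -1.47]
[... 5190 characters left out ...]
 0.025 45 [0.38 0.56 2.18 3.58 0.4  1.34] [ 0.38  0.56  2.18  3.58  0.4  -1.81]
maple 0.03 0.025 15 [ 0.33  0.51  1.94 -0.12  0.43 -1.28] [ 0.33  0.51  1.94 -0.12  0.43  1.86]
maple 0.03 0.025 20 [ 0.34  0.5   1.99 -0.22  0.31 -1.18] [ 0.34  0.5   1.99 -0.22  0.31  1.97]
maple 0.03 0.025 25 [ 0.35  0.5   2.04 -0.47  0.19 -0.92] [ 0.35  0.5   2.04 -0.47  0.19  2.22]
maple 0.03 0.025 28 [ 0.36  0.5   2.07 -0.85  0.13 -0.54] None
maple 0.03 0.025 36 [0.37 0.52 2.14 3.91 0.19 1.  ] [ 0.37  0.52  2.14  3.91  0.19 -2.14]
maple 0.03 0.025 40 [0.38 0.54 2.18 3.68 0.3  1.24] [ 0.38  0.54  2.18  3.68  0.3  -1.91]
maple 0.03 0.025 45 [0.39 0.57 2.21 3.55 0.44 1.37] [ 0.39  0.57  2.21  3.55  0.44 -1.77]
```

The wrist is near its singularity at leans of 25–33°, so I'll use 45° throughout. That keeps one clean branch (q4 ≈ 2–3.9). Next I'll check the hover and transit poses on it.

```bash
python3 - <<'E'
from rig import manip
from h import *
for n in("walnut","green","maple"):
    for x,z in((0,.125),(.0,.16),(.02,.18),(.02,.10),(.05,.025),(.06,.025)):
        for L in (43,45):
            p,r=pose(n,x,z,lean=L,sgn=-1);q=manip.solve_ik(p,r);print(n,x,z,L,np.round(p,2),None if q is None else np.round(q,2))
E
```

```text
walnut 0 0.125 43 [ 0.43 -0.02  0.18] [-0.1   0.21  2.53  3.    0.35 -1.49]
walnut 0 0.125 45 [ 0.43 -0.02  0.18] [-0.1   0.23  2.55  3.02  0.42 -1.51]
walnut 0.0 0.16 43 [ 0.41 -0.02  0.21] [-0.1   0.07  2.54  2.9   0.22 -1.39]
walnut 0.0 0.16 45 [ 0.41 -0.02  0.21] [-0.1   0.09  2.55  2.95  0.29 -1.44]
walnut 0.02 0.18 43 [ 0.42 -0.02  0.24] None
walnut 0.02 0.18 45 [ 0.42 -0.02  0.24] [-0.1  -0.    2.51  2.81  0.16 -1.3 ]
walnut 0.02 0.1 43 [ 0.46 -0.02  0.17] [-0.09  0.28  2.48  3.02  0.37 -1.51]
walnut 0.02 0.1 45 [ 0.46 -0.02  0.17] [-0.09  0.3   2.49  3.04  0.44 -1.52]
walnut 0.05 0.025 43 [ 0.52 -0.02  0.12] [-0.08  0.49  2.36  3.06  0.47 -1.54]
walnut 0.05 0.025 45 [ 0.52 -0.02  0.12] [-0.08  0.51  2.38  3.07  0.53 -1.55]
walnut 0.06 0.025 43 [ 0.53 -0.02  0.12] [-0.07  0.48  2.35  3.06  0.44 -1.53]
walnut 0.06 0.025 45 [ 0.53 -0.02  0.12] [-0.08  0.5   2.36  3.07  0.5  -1.54]
green 0 0.125 43 [ 0.46 -0.22  0.18] [-0.7   0.31  2.32  1.85  0.45 -0.82]
green 0 0.125 45 [ 0.46 -0.22  0.18] [-0.71  0.32  2.34  1.93  0.49 -0.92]
green 0.0 0.16 43 [ 0.44 -0.22  0.21] [-0.73  0.21 
[... 869 characters left out ...]
0.0 0.16 43 [0.47 0.18 0.21] [ 0.45  0.21  2.34  4.15  0.25 -2.33]
maple 0.0 0.16 45 [0.47 0.18 0.21] [ 0.46  0.22  2.36  4.    0.29 -2.18]
maple 0.02 0.18 43 [0.48 0.18 0.24] None
maple 0.02 0.18 45 [0.48 0.18 0.24] [ 0.45  0.16  2.33  4.28  0.24 -2.47]
maple 0.02 0.1 43 [0.52 0.19 0.17] [ 0.42  0.37  2.28  3.81  0.3  -2.02]
maple 0.02 0.1 45 [0.52 0.19 0.17] [ 0.42  0.38  2.29  3.73  0.35 -1.93]
maple 0.05 0.025 43 [0.58 0.2  0.12] [ 0.38  0.54  2.16  3.63  0.34 -1.87]
maple 0.05 0.025 45 [0.58 0.2  0.12] [ 0.38  0.55  2.18  3.58  0.4  -1.81]
maple 0.06 0.025 43 [0.59 0.2  0.12] [ 0.37  0.54  2.15  3.65  0.32 -1.89]
maple 0.06 0.025 45 [0.59 0.2  0.12] [ 0.38  0.55  2.16  3.6   0.38 -1.84]
```

```bash
cat >> h.py <<'E'
L=45.
def P(n,x,z,y=0.): return pose(n,x,z,y,lean=L,sgn=-1)
def st(manip,n,lbl=""):
    print(lbl,"t",round(manip.get_time(),2),"tcp",np.round(tcpdeck(n,manip.get_position())*1e3,1),"F",np.round(fdeck(n,manip.get_contact_force()),2),"w",round(manip.get_width()*1e3,1))
E
python3 - <<'E'
from rig import manip
from h import *
manip.set_joints([1.285,0.09,2.5,2.95,.29,-1.44])
st(manip,"walnut")
manip.move_to(*P("walnut",0,.125)); st(manip,"walnut","E")
print(np.round(manip.get_joint_positions(),2))
manip.servo_line(P("walnut",.047,.065)[0],rate=.12); st(manip,"walnut","pre")
for n in("top","side"):
    im=manip.camera(n)["image"][:,:,::-1]; cv2.imwrite(f"pics/{n}1.png",im)
a=cv2.imread("pics/top1.png")[150:290,190:350];b=cv2.imread("pics/side1.png")[130:270,190:350]
cv2.imwrite("pics/c1.png",cv2.resize(np.hstack([a,b]),None,fx=2.5,fy=2.5,interpolation=cv2.INTER_CUBIC))
E
```

```text
t 2.7 tcp [-276.7  445.1  329.6] F [-0.22  0.73  0.41] w 85.8
E t 4.72 tcp [1.00e-01 5.00e-01 1.25e+02] F [-0.09  0.83  0.51] w 85.2
[-0.1   0.23  2.55  3.02  0.42 -1.51]
pre t 5.51 tcp [46.1  0.2 65.2] F [ 0.72 -0.5   0.34] w 85.4
```

View pics/c1.png

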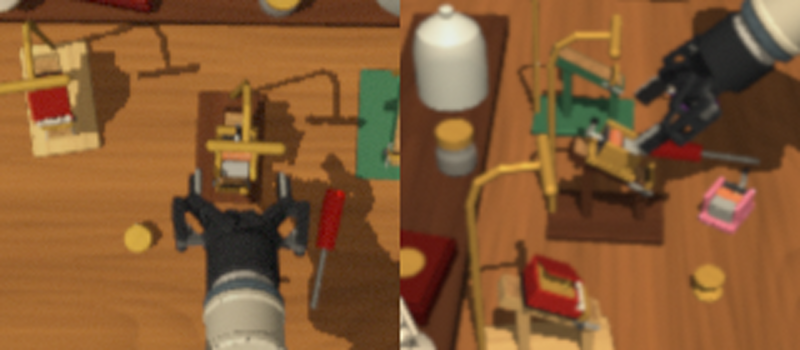

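The open fingers straddle the movement symmetrically (top crop about (195,185) and (283,185)), below and in front of the bar. I'll go in and grip.

```bash
python3 - <<'E'
from rig import manip
from h import *
n="walnut"
manip.servo_line(P(n,.048,.024)[0],rate=.08); st(manip,n,"down")
manip.command_gripper(.03,f_grip=40); st(manip,n,"grip")
f0=fdeck(n,manip.get_contact_force())
manip.servo_line(P(n,.046,.034)[0],rate=.03); st(manip,n,"lift10")
manip.servo_line(P(n,.0,.125)[0],rate=.12); st(manip,n,"E")
for k in("top","side"):
    cv2.imwrite(f"pics/{k}2.png",manip.camera(k)["image"][:,:,::-1])
a=cv2.imread("pics/top2.png")[150:290,190:350];b=cv2.imread("pics/side2.png")[130:270,190:350]
cv2.imwrite("pics/c2.png",cv2.resize(np.hstack([a,b]),None,fx=2.5,fy=2.5,interpolation=cv2.INTER_CUBIC))
E
```

```text
down t 6.28 tcp [47.7 -0.  24.1] F [ 0.32  0.16 -0.34] w 85.6
grip t 6.72 tcp [48.1  0.1 24.5] F [-0.46  0.55  7.37] w 45.0
lift10 t 7.22 tcp [46.1 -0.  34.2] F [-0.93  0.53 -1.81] w 45.6
E t 8.22 tcp [  0.6  -0.  124.8] F [-0.56  0.15 -2.85] w 45.6
```

View pics/c2.png

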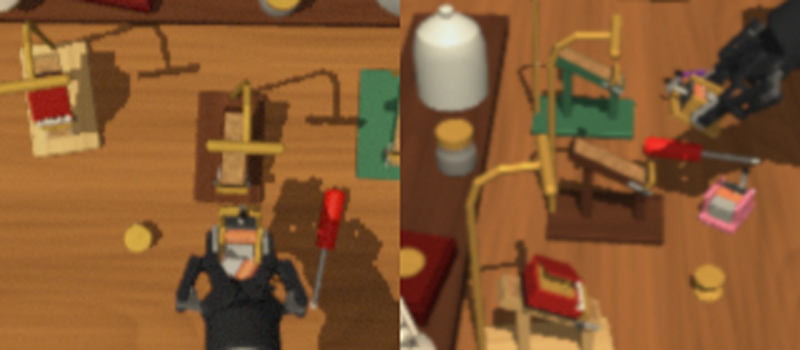

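The movement is held at 45.6 mm, level in the jaws, and the walnut rail is now empty. I'll set it on the green rail, clear of that stop, lowering by feel.

```bash
cat >> h.py <<'E'
def fd(manip,n,k=4):
    a=[]
    for _ in range(k):
        a.append(fdeck(n,manip.get_contact_force())); manip.hold(.02)
    return np.mean(a,0)
def lower(manip,n,x,z0,zmin,thr=2.5,step=.0008,y=0.):
    manip.hold(.15); b=fd(manip,n); z=z0
    while z>zmin:
        z-=step; manip.servo_line(P(n,x,z,y)[0],rate=.03); f=fd(manip,n,2)-b
        if f[2]>thr: break
    print("lower z",round(z*1e3,1),"dF",np.round(f,2)); return z,b
E
python3 - <<'E'
from rig import manip
from h import *
n="green"
p,r=P(n,0,.125)
manip.move_to(p,r); st(manip,n,"E")
manip.servo_line(P(n,.052,.034)[0],rate=.12); st(manip,n,"pre")
z,b=lower(manip,n,.052,.028,.0215); st(manip,n)
manip.command_gripper(.085); st(manip,n,"open")
manip.servo_line(P(n,.035,.085)[0],rate=.12)
for k in("top","side"):
    cv2.imwrite(f"pics/{k}3.png",manip.camera(k)["image"][:,:,::-1])
a=cv2.imread("pics/top3.png")[150:270,250:400];b=cv2.imread("pics/side3.png")[100:220,210:360]
cv2.imwrite("pics/c3.png",cv2.resize(np.hstack([a,b]),None,fx=2.6,fy=2.6,interpolation=cv2.INTER_CUBIC))
E
```

```text
E t 9.32 tcp [ -0.4   0.6 124.7] F [-0.01  0.15 -1.55] w 45.3
pre t 10.35 tcp [51.6  0.3 34.4] F [-1.3  -0.31 -0.99] w 45.4
lower z 24.0 dF [-1.45  0.5   7.93]
 t 12.11 tcp [52.   0.  24.3] F [-2.36  0.55  7.31] w 45.0
open t 12.58 tcp [52.1  0.  23.9] F [-0.91 -0.74  0.44] w 84.9
```

View pics/c3.png

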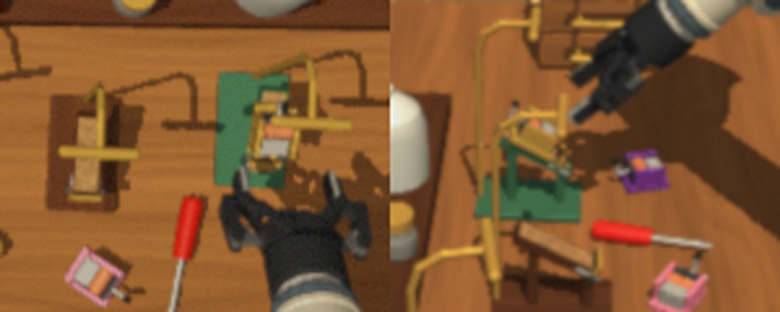

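The movement lies flat on green, and contact came at the same height it was gripped at. Next is the piano on maple.

```bash
python3 - <<'E'
from rig import manip
from h import *
n="maple"
manip.servo_line(P("green",0,.125)[0],rate=.2)
manip.move_to(*P("walnut",0,.125))
manip.move_to(*P(n,0,.125)); st(manip,n,"E")
manip.servo_line(P(n,.044,.065)[0],rate=.12); st(manip,n,"pre")
for k in("top","side"):
    cv2.imwrite(f"pics/{k}4.png",manip.camera(k)["image"][:,:,::-1])
a=cv2.imread("pics/top4.png")[150:270,150:300];b=cv2.imread("pics/side4.png")[180:300,190:340]
cv2.imwrite("pics/c4.png",cv2.resize(np.hstack([a,b]),None,fx=2.6,fy=2.6,interpolation=cv2.INTER_CUBIC))
E
```

```text
E t 15.62 tcp [ -0.3  -1.  124.8] F [-0.68  0.09 -0.08] w 85.3
pre t 16.39 tcp [43.2 -0.5 65.1] F [-0.54  0.07  0.52] w 85.0
```

View pics/c4.png

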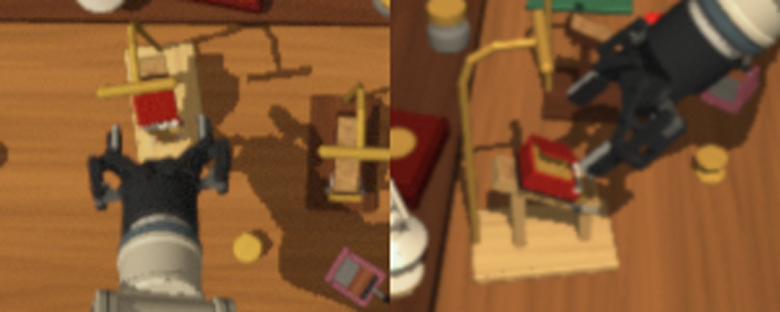

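Fingers straddle the piano, at about (115,130) and (203,130) in the crop, clear of the bar. I'll grip it and carry it to walnut.

```bash
python3 - <<'E'
from rig import manip
from h import *
n="maple"
manip.servo_line(P(n,.050,.020)[0],rate=.08); st(manip,n,"down")
manip.command_gripper(.03,f_grip=40); st(manip,n,"grip")
manip.servo_line(P(n,.048,.030)[0],rate=.03); st(manip,n,"lift10")
manip.servo_line(P(n,.0,.125)[0],rate=.12); st(manip,n,"E")
manip.move_to(*P("walnut",0,.125)); st(manip,"walnut","E")
for k in("top","side"):
    cv2.imwrite(f"pics/{k}5.png",manip.camera(k)["image"][:,:,::-1])
a=cv2.imread("pics/top5.png")[150:270,200:350];b=cv2.imread("pics/side5.png")[130:250,220:370]
cv2.imwrite("pics/c5.png",cv2.resize(np.hstack([a,b]),None,fx=2.6,fy=2.6,interpolation=cv2.INTER_CUBIC))
E
```

```text
down t 17.21 tcp [49.7 -0.  20. ] F [-0.64 -0.39  0.1 ] w 84.7
grip t 17.66 tcp [50.1  0.1 20.5] F [-1.98  1.19  7.4 ] w 45.6
lift10 t 18.15 tcp [48.1 -0.  30.1] F [-0.23 -0.68 -2.05] w 45.4
E t 19.18 tcp [4.000e-01 1.000e-01 1.249e+02] F [-0.89  0.36 -2.47] w 45.3
E t 20.02 tcp [ 9.000e-01 -1.000e-01  1.247e+02] F [-0.72  0.28 -2.01] w 45.3
```

View pics/c5.png

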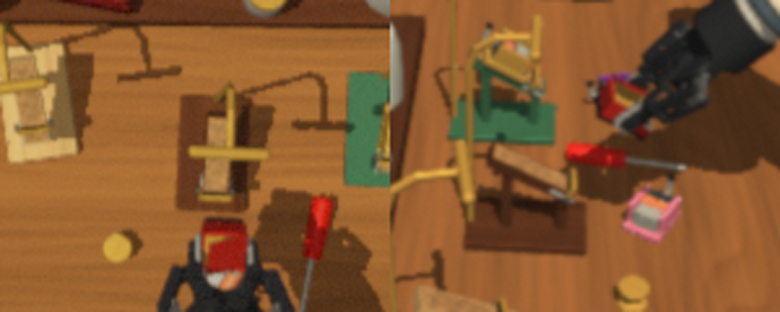

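The piano is held straight. I'll feel for the walnut rail surface, lift a hair, slide down to the stop, settle and press lightly, then release.

```bash
cat >> h.py <<'E'
def seat(manip,n,x0,z0,zmin,xfine,xmin,y=0.):
    z,b=lower(manip,n,x0,z0,zmin,thr=2.,step=.0005,y=y); st(manip,n,"surf")
    za=z+.0010; manip.servo_line(P(n,x0,za,y)[0],rate=.03); manip.hold(.15); b=fd(manip,n,6); print("base",np.round(b,2))
    x=x0; f=b*0
    while x>xmin:
        x-=.001 if x>xfine else .0003
        manip.servo_line(P(n,x,za,y)[0],rate=.03); f=fd(manip,n,3)-b
        if f[0]>2.5: break
    print("slide x",round(x*1e3,1),"dF",np.round(f,2)); st(manip,n,"stop?")
    if f[0]<=2.5: return None
    zz=za
    for i in range(8):
        zz-=.0003; manip.servo_line(P(n,x,zz,y)[0],rate=.03); f=fd(manip,n,2)-b
        if f[2]>3.5: break
    print("down z",round(zz*1e3,1),"dF",np.round(f,2))
    for i in range(6):
        if f[0]>5: break
        x-=.0002; manip.servo_line(P(n,x,zz,y)[0],rate=.03); f=fd(manip,n,3)-b
    print("press x",round(x*1e3,1),"dF",np.round(f,2)); st(manip,n,"seated")
    return x,zz
E
python3 - <<'E'
from rig import manip
from h import *
n="walnut"
manip.servo_line(P(n,.048,.030)[0],rate=.12)
print(seat(manip,n,.048,.0235,.018,.040,.026))
for k in("top","side"):
    cv2.imwrite(f"pics/{k}6.png",manip.camera(k)["image"][:,:,::-1])
a=cv2.imread("pics/top6.png")[160:250,240:330];b=cv2.imread("pics/side6.png")[150:240,235:325]
cv2.imwrite("pics/c6.png",cv2.resize(np.hstack([a,b]),None,fx=4.4,fy=4.4,interpolation=cv2.INTER_CUBIC))
E
```

```text
lower z 20.5 dF [-0.49 -0.29  4.27]
surf t 23.21 tcp [48.   0.  20.7] F [-1.17 -0.7   3.45] w 45.3
base [-0.75 -0.05 -1.23]
slide x 32.5 dF [ 2.8  -0.11  0.32]
stop? t 33.61 tcp [33.1 -0.  21.5] F [ 2.52 -0.16 -0.31] w 45.0
down z 20.6 dF [ 6.31 -0.23  3.62]
press x 32.5 dF [ 6.31 -0.23  3.62]
seated t 34.46 tcp [33.  -0.  20.7] F [ 5.02 -0.87  1.83] w 45.4
(0.03249999999999995, 0.020599999999999993)
```

View pics/c6.png

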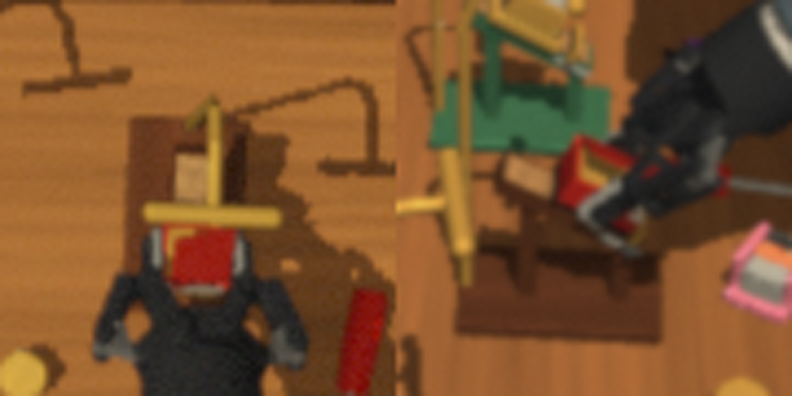

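Stop contact came at TCP x = 33 mm, which puts the stop at about 2–3 mm and agrees with the image. I'll release, back off and look.

```bash
python3 - <<'E'
from rig import manip
from h import *
n="walnut"
manip.command_gripper(.085); st(manip,n,"open")
manip.servo_line(P(n,.015,.080)[0],rate=.1)
manip.move_to(*P("green",0,.125)); st(manip,"green","E")
for k in("top","side"):
    cv2.imwrite(f"pics/{k}7.png",manip.camera(k)["image"][:,:,::-1])
a=cv2.imread("pics/top7.png")[160:250,240:330];b=cv2.imread("pics/side7.png")[150:240,235:325]
cv2.imwrite("pics/c7.png",cv2.resize(np.hstack([a,b]),None,fx=4.4,fy=4.4,interpolation=cv2.INTER_CUBIC))
E
```

```text
open t 35.03 tcp [32.   0.  20.5] F [0.07 0.37 0.56] w 84.5
E t 36.84 tcp [ -0.3   0.5 124.6] F [1.45 0.59 0.31] w 85.5
```

View pics/c7.png

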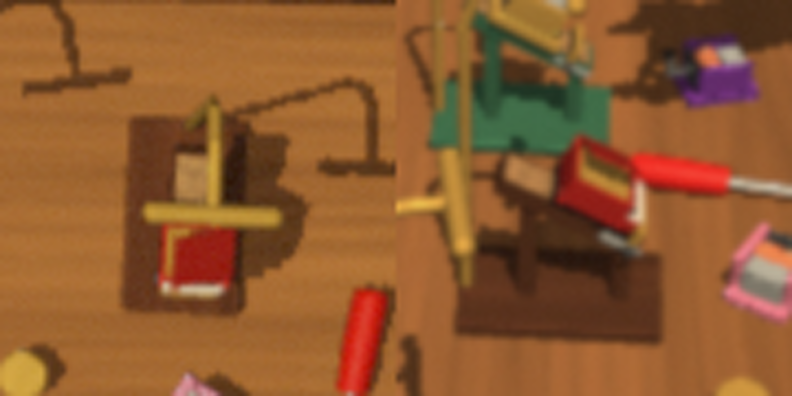

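The piano sits flat and straight on walnut with its keys at the stop. Now the movement, from green to maple.

```bash
python3 - <<'E'
from rig import manip
from h import *
n="green"
manip.servo_line(P(n,.045,.060)[0],rate=.2)
manip.servo_line(P(n,.052,.024)[0],rate=.1); st(manip,n,"down")
manip.command_gripper(.03,f_grip=40); st(manip,n,"grip")
manip.servo_line(P(n,.050,.034)[0],rate=.05)
manip.servo_line(P(n,.0,.125)[0],rate=.2); st(manip,n,"E")
manip.move_to(*P("walnut",-.01,.145))
n="maple"
manip.move_to(*P(n,0,.125)); st(manip,n,"E")
manip.servo_line(P(n,.052,.034)[0],rate=.15); st(manip,n,"pre")
for k in("top","side"):
    cv2.imwrite(f"pics/{k}8.png",manip.camera(k)["image"][:,:,::-1])
a=cv2.imread("pics/top8.png")[150:240,170:260];b=cv2.imread("pics/side8.png")[200:290,205:295]
cv2.imwrite("pics/c8.png",cv2.resize(np.hstack([a,b]),None,fx=4.4,fy=4.4,interpolation=cv2.INTER_CUBIC))
E
```

```text
down t 38.0 tcp [51.4  0.1 24.6] F [ 0.16 -0.75  0.24] w 85.0
grip t 38.45 tcp [52.  -0.1 24.6] F [-1.74 -0.69  7.71] w 45.4
E t 39.47 tcp [  0.6  -0.5 125. ] F [-0.82 -0.85 -1.27] w 45.6
E t 41.32 tcp [ -0.4  -1.  124.7] F [-1.48 -1.11 -1.31] w 45.3
pre t 42.17 tcp [51.2 -0.6 34.4] F [-1.29  0.08 -1.27] w 45.3
```

View pics/c8.png

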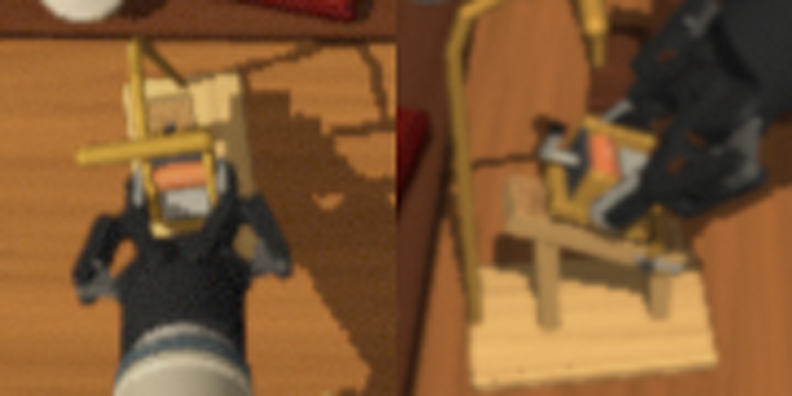

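The movement hovers over maple with its crank uphill. Before placing it, I'll check my maple pose against the empty-rail picture taken earlier, which costs no robot time.

```bash
python3 - <<'E'
from fit import cams
from h import *
im=cv2.imread("pics/top5.png");c=cams["top"]
u,v,f=188,155,10
a=cv2.resize(im[v:v+60,u:u+60],None,fx=f,fy=f,interpolation=cv2.INTER_CUBIC)
M,o=deckframe("maple")
for x,y in((-.008,.015),(-.008,-.015),(.098,.015),(.098,-.015),(0,0),(.098,0),(.018,.015),(.018,-.015)):
    T=np.array(c["cam_to_world"]);q=proj(c,M@np.array([x,y,0])+o) if 'proj' in globals() else None
    cv2.circle(a,(int((q[0]-u+.45)*f),int((q[1]-v+.45)*f)),4,(255,0,0),1)
cv2.imwrite("pics/z5m.png",a)
E
```

```text
(no output)
```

View pics/z5m.png

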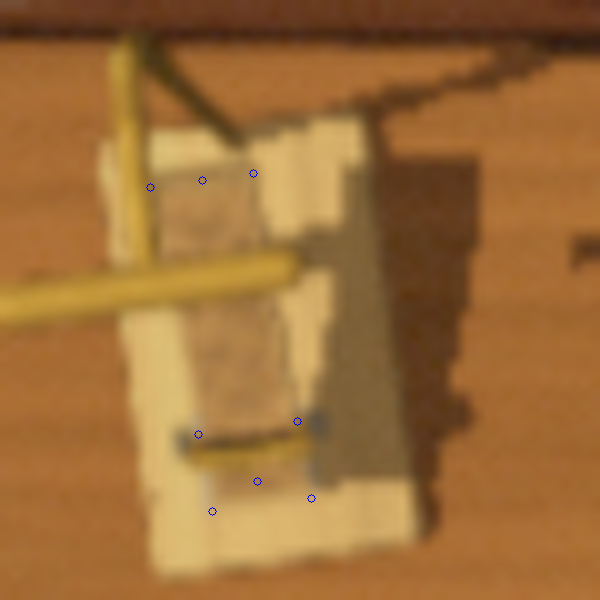

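The overlay agrees with the rail edges to under 1 mm sideways and about 0.01 rad in yaw. The stop's upper face is at about 15–18 mm. I'll seat the movement by feel.

```bash
python3 - <<'E'
from rig import manip
from h import *
n="maple"
print(seat(manip,n,.053,.0265,.0215,.0485,.036))
for k in("top","side"):
    cv2.imwrite(f"pics/{k}9.png",manip.camera(k)["image"][:,:,::-1])
E
```

```text
lower z 24.5 dF [-1.2  -0.16  6.16]
surf t 43.78 tcp [53.   0.  24.8] F [-1.26  1.    5.11] w 45.5
base [-0.77 -0.42 -2.1 ]
slide x 43.8 dF [ 3.81  0.08 -0.12]
stop? t 49.98 tcp [44.5  0.  25.6] F [ 3.2   0.01 -2.72] w 45.7
down z 24.6 dF [ 6.97 -0.34  4.84]
press x 43.8 dF [ 6.97 -0.34  4.84]
seated t 50.83 tcp [44.5  0.1 24.8] F [ 5.74 -0.03  3.05] w 45.0
(0.04379999999999997, 0.024599999999999993)
```

```bash
python3 - <<'E'
from rig import manip
from h import *
n="maple"
manip.command_gripper(.085); st(manip,n,"open")
manip.servo_line(P(n,.027,.080)[0],rate=.1)
manip.servo_line(P(n,.0,.125)[0],rate=.2)
q=manip.get_joint_positions(); q=np.array(q); q[0]=1.1; q[1]-=.1; manip.set_joints(q); st(manip,n,"away")
for k in("top","side"):
    cv2.imwrite(f"pics/{k}10.png",manip.camera(k)["image"][:,:,::-1])
t=cv2.imread("pics/top10.png");s=cv2.imread("pics/side10.png")
f=lambda a:cv2.resize(a,None,fx=4.9,fy=4.9,interpolation=cv2.INTER_CUBIC)
a=np.vstack([np.hstack([t[165:225,185:265],s[225:285,205:285]]),np.hstack([t[178:238,245:325],s[170:230,235:315]])])
cv2.imwrite("pics/c10.png",f(a))
E
```

```text
open t 51.41 tcp [43.1 -0.1 24.4] F [-0.76  0.02  0.21] w 85.0
away t 53.84 tcp [-121.2  297.6  249.2] F [ 0.3   0.05 -0.72] w 85.1
```

View pics/c10.png

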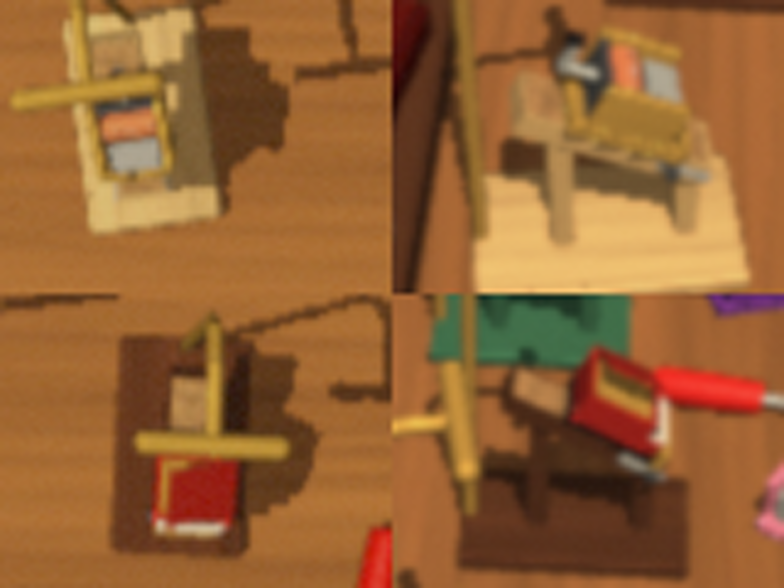

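View pics/top10.png

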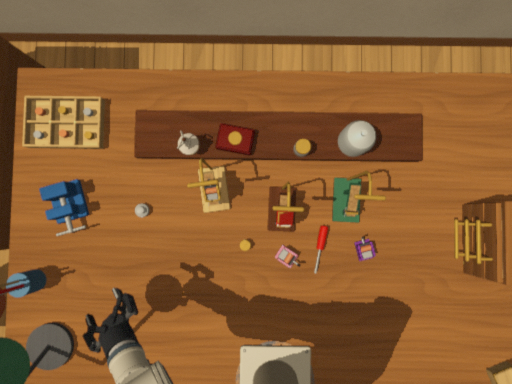

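```bash
python3 - <<'E'
from fit import cams
from h import *
t=cv2.imread("pics/top10.png");hsv=cv2.cvtColor(t,cv2.COLOR_BGR2HSV)
m=((hsv[...,0]<6)|(hsv[...,0]>174))&(hsv[...,1]>190)&(hsv[...,2]>80);m=m.astype(np.uint8);m[:,:265]=0;m[:,305:]=0;m[:195]=0;m[232:]=0
ys,xs=np.nonzero(m);c=cams["top"]
print("piano red rows",ys.min(),ys.max())
for v in range(ys.min()+1,ys.max(),4):
    r=xs[ys==v];a=ray_deck(c,r.min()-.5,v,"walnut",.028);b=ray_deck(c,r.max()+.5,v,"walnut",.028);print(v,np.round(1e3*a[:2],1),np.round(1e3*b[:2],1),"mid y",round(500*(a[1]+b[1]),1))
def ck(u,v,n,z):return np.round(ray_deck(c,u,v,n,z)*1e3,1)[:2]
# movement cheeks low ends in c10 px /4.9
for (x,y) in((108,180),(172,172)):print("mov cheek low",ck(185+x/4.9-.4,165+y/4.9-.4,"maple",.035))
# bystanders: before/after change
o=cv2.imread("pics/top0.png")
d=cv2.absdiff(o,t).max(2)>40
for k,(u,v) in dict(ball=(188,143),dome=(357,138),lac=(235,139),jar=(303,147),spool=(246,245),drv=(320,245),cup=(142,210)).items():print(k,int(d[v-16:v+16,u-14:u+14].sum()),end=" ")
E
```

```text
piano red rows 212 224
213 [51.9 -1.7] [ 53.  -27.5] mid y -14.6
217 [38.3 11.8] [ 40.  -28.5] mid y -8.3
221 [24.7 22.6] [ 26.8 -26.6] mid y -2.0
mov cheek low [23.8 14.2]
mov cheek low [ 23.5 -23.9]
ball 0 dome 0 lac 0 jar 0 spool 0 drv 0 cup 0
```

The piano and the bystanders check out (no pixel change around any bystander). The movement's left cheek point looks off, so I'll enlarge that before handing in.

```bash
python3 - <<'E'
from fit import cams
from h import *
out=[]
for k,n,u,v,sx,h in(("top","maple",188,165,15,.035),("top","walnut",262,185,2,.028)):
    c=cams[k];f=8;im=cv2.imread(f"pics/{k}10.png")
    a=cv2.resize(im[v:v+50,u:u+50],None,fx=f,fy=f,interpolation=cv2.INTER_CUBIC);M,o=deckframe(n)
    xs=(sx+8,sx+52) if n=="maple" else (sx+12,sx+58)
    for x in xs:
        for y in(-.023,.023):
            q=proj(c,M@np.array([x/1e3,y,h])+o);cv2.circle(a,(int((q[0]-u+.45)*f),int((q[1]-v+.45)*f)),4,(255,0,0),1)
    out.append(a)
cv2.imwrite("pics/z10.png",np.hstack(out))
E
```

```text
(no output)
```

View pics/z10.png

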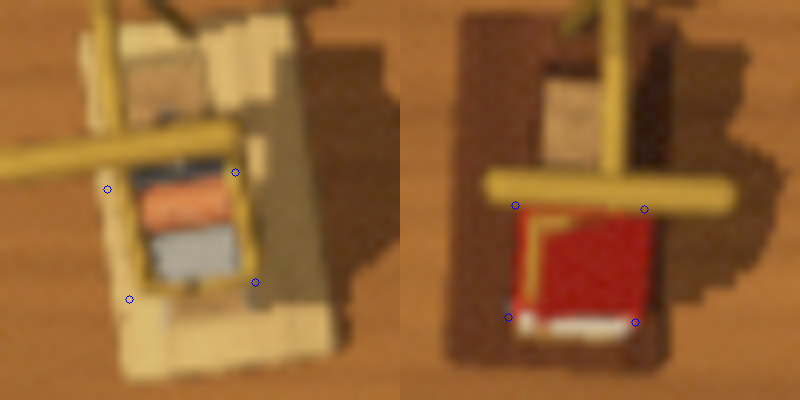

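The overlay confirms both. The edges I can see match the expected outlines to about 1 px (2–3 mm, tolerance 6 mm) and they are straight. The odd left cheek reading came from brass blending into the pale wood. I'm handing in now.

```bash
python3 - <<'E'
from rig import manip
manip.sign_off(); print(manip.get_time())
E
```

```text
the job is handed in; nothing more can be done
the job is handed in; nothing more can be done
```

The swap is done and handed in at about 54 s of the 72 s; no verdict was reported. I parked the movement on the green rest, moved the piano from maple to walnut, then moved the movement from green to maple. The tool leaned 45° throughout, because leans of 25–33° put the wrist too close to its singularity.

**Contact:** I lowered each piece until it touched the rail, then slid it down until it met the stop. The push before release was about 6 N on the piano and 7 N on the movement. The stops came out at about 2 mm (walnut) and 15 mm (maple), which agrees with the pictures. I could not measure whether the toes still touch the stops after release; no gap is visible.

**Pose:** The final pictures show both released, flat and straight, with the crank and keys at the same ends as before. Both look centred to within about 2–3 mm, against the 6 mm allowed.

**Checks that disagreed:**
- One reading put the movement's left cheek 9 mm too far inward. I think brass blended into the pale maple there, since the right cheek and low end matched.
- The piano looked about 1 px (3 mm) to the right of the prediction, close to the camera's calibration error.
- The colour-mask check on the piano's sides was also unreliable, because gold trim on the lid broke up the red.

**Bystanders and lamps:** The bystanders showed no change between the first and last pictures. The arm stayed clear of the lamps in every picture I took, and no force reading suggested contact.

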